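Sweep the loose magnets into the bench tray

TASK

Sweep the three loose square magnets across the desk with your closed fingers, in through the open side of the grey tray, until each lies flat on the tray's flat floor, wholly past the sloping lip. Do not pick any of them up, and leave the tub, the black sensor puck and the white adapter where they are.

Things in the scene. Friction and masses are not known exactly. Their poses are not given: they have to be found in the camera images.
- tray: shallow grey sheet-metal tray, 150 (x) by 230 mm (y), screwed to the desk. Origin under its centre at desk height; x points from the open side into the tray (about to the robot's right), z up. Flat floor 2 mm thick from x = -50 to 72 mm. Walls 3 mm thick, 27.5 mm high: sides, inner faces y = +-112, from x = -50 to 75; back, inner face x = 72. Two screw ears behind the back wall
- tray_mouth (a point): middle of the tray's open front edge, at desk height, 75 mm from the tray's origin along its -x. The opening is 224 mm wide and has no wall; a lip slopes from desk level here up to the 2 mm high floor over the first 25 mm inward. Axes as the tray's
- magnet_0: nickel-grey square pot magnet, 27 x 27 mm and 10 mm high, with a small countersunk hole in its top, about 40 g, lying flat and loose; origin at the centre of its underside, z up, x and y square to its sides; slides on desk and tray when pushed from the side (it does not attract anything here)
- magnet_1: nickel-grey square pot magnet, 27 x 27 mm and 10 mm high, with a small countersunk hole in its top, about 40 g, lying flat and loose; origin at the centre of its underside, z up, x and y square to its sides; slides on desk and tray when pushed from the side (it does not attract anything here)
- magnet_2: nickel-grey square pot magnet, 27 x 27 mm and 10 mm high, with a small countersunk hole in its top, about 40 g, lying flat and loose; origin at the centre of its underside, z up, x and y square to its sides; slides on desk and tray when pushed from the side (it does not attract anything here)
- flux_tub: round screw-lid tub with a green lid and cream body, 41 mm across, 29 mm high, loose, to be left alone; origin at the centre of its underside
- sensor_puck: black moulded sensor puck with a small yellow tag, 38 x 44 mm (x, y), 17 mm high, loose, to be left alone; origin at the centre of its underside
- adapter: plain white plastic adapter stick, 52 x 21 mm (x, y), 12 mm high, loose, to be left alone; origin at the centre of its underside
Not all that is in view belongs to the job. What is shaped like the magnet_2 but red or yellow is not meant.

How it is judged:
By the outcome, as a careful person would: the job done as asked, in the order asked, and still so for the second after the job is handed in, with the robot touching nothing.
It also fails if it takes over 64 s, if anything falls off the work surface, if the arm or the gripper's body presses on something with over 40 N, if the wrist force passes 120 N, or if a joint passes its speed limit or range.

ROBOT

A 6-joint arm with a two-finger parallel gripper is mounted at the origin on a cart in front of the work surface, level with it; the furniture and walls round the work are solid. World frame = base frame: x ahead of the robot, y to its left, z up, the work surface at z = 0. Lengths are in m, angles in rad, forces in N, time in s.
With the tool pointing down it reaches from about 0.25 to 0.775 m from the base axis. Payload 4 kg.
Tool frame: the origin (TCP) lies midway between the tips of the shut fingers; the grasp point (between the pads) lies 19 mm behind it (robot.pinch_z is the distance from the TCP to the grasp point, in m); z points along the fingers, y is the line along which they close (so a half turn about z gives the same grasp; the last joint's range is limited). The gripper opens to 94 mm and grips with 3 to 60 N. Pads are 16 mm wide; open, the fingers measure 119 mm over their backs; the gripper's body (75 mm by 177 mm) begins 78 mm behind the grasp point.
Start: joints at [-1.418, 0.087, 1.371, -0, 1.684, -0.103], TCP at [0.139, -0.532, 0.206] pointing down, gripper open.
Joint ranges: [-3.1, 3.1], [-0.76, 2.03], [0.27, 2.55], [-1.08, 4.22], [0.17, 2.65], [-2.57, 2.57]. Speed limits (rad/s): [2.79, 2.79, 3.14, 3.14, 3.14, 3.14].

INTERFACE

Orientations are given as a unit quaternion [x, y, z, w].
In Python, from rig import robot gives the robot as it stands.
- The arm moves only by the tool move_arm, never from a script. Its argument "rows" is one flat list of numbers, 5 for each row, row after row: the gripper's target within -1 to 1 (fully open at 1, half-way at 0, shut at -1), then the shift along the tool's x, y, z in m, then the turn about the tool's z in degrees. A call has 1 to 8 rows; each row is the pose to reach, as a shift and turn from the pose commanded when the call began, along the tool's axes at that moment; what a row does not reach only later rows make up. A row lasts 1/10 s, in which the tool goes at most 50 mm and 8.59 degrees, less where a joint would pass 70% of its speed; a pose out of reach is approached as far as the arm can. A call with a gripper value outside its range is refused whole. The fingers move at their own pace and stop on an object; "grip_force" is the grip in N (left out, the last holds). Time passes only in rows, so rows that repeat a pose let the fingers close. It gives the time, the measured TCP pose, the force, the opening and the grip force at its end, in the units of the state.
- robot.state(): the state, without advancing time (a new reading comes with each control period).
- robot.get_image(name): name is "scene" or "top"; returns a dict with "color" (400x640x3 uint8, red, green, blue), "fovy" (degrees; the focal length in pixels is half the picture's height over the tangent of half this angle, whatever the lens; pixels are square), "cx", "cy" (the principal point, pixels), "origin" and "rotation" of the camera in the world. Camera axes: x right, y down, z forward; pixel columns grow to the right and rows downward; lengths in m; the calibration is good to about 2 mm. A picture is of the moment at which its call begins. There is no depth.
- robot.finish_job(): hands the job in; it is judged then, once.
The state is a dict: "t": time; "joint_pos": joint angles; "qvel": joint speeds; "joint_torque": joint torques, N m; "position": TCP position; "tool_rot": TCP orientation; "wrist_force": force on the tool from outside, world axes, zero at the start; "torque": the same for the moment, N m; "finger_gap": finger opening in m; "gripper_force": force on a finger pad.
Only numpy, scipy, OpenCV 4.12 (cv2) and the standard library are available. Lean on these libraries where they do the work, as an engineer would, in place of code of your own. Each camera call takes 0.05 s, during which the arm holds its last target. There are 200 camera calls.

## Working session

There is one attempt and no reset: what is moved stays moved. The work goes in short steps, Python scripts to look and compute and a tool call to move; the robot and the scene stay as the last step left them, time stands still between calls to the robot, and variables do not carry over. Pictures are saved under pics/ and viewed, at most 13 in all, crops included, and the job is handed in when it is done.

Besides the shell and the picture viewer there is one more tool, called after "Emit:" in YAML: its name, and indented under it one key for each argument. move_arm: Moves the arm, as the interface text tells. Its arguments: {"type":"object","properties":{"rows":{"type":"array"},"grip_force":{"type":"number"}},"required":["rows"]}

```bash
mkdir -p pics; ls; cat > h.py <<'E'
import numpy as np, cv2
from rig import robot
def save(n,f):
    d=robot.get_image(n); cv2.imwrite(f,d["color"][:,:,::-1]); return d
def ray(d,u,v,z=0.):
    f=200/np.tan(np.radians(d["fovy"])/2)
    r=np.array(d["rotation"])@np.array([(u-d["cx"])/f,(v-d["cy"])/f,1]); o=np.array(d["origin"])
    return o+r*(z-o[2])/r[2]
E
python3 - <<'E'
from h import *
for n in("top","scene"):
    d=save(n,f"pics/{n}0.png"); print(n,d["color"].shape,d["fovy"],d["cx"],d["cy"],d["origin"],np.round(d["rotation"],3).tolist(),[k for k in d])
print(robot.state())
E
```

```text
pics
top (400, 640, 3) 42.859849618176355 322.4223064158352 201.90121980939847 [ 0.44323023 -0.15906308  0.97594342] [0.708, -0.703, 0.047, -0.041] ['color', 'fovy', 'cx', 'cy', 'origin', 'rotation']
scene (400, 640, 3) 50.617686862382236 320.01620738894866 201.78411083185378 [ 0.09501965 -0.43353368  0.69013907] [0.819, -0.461, 0.167, -0.299] ['color', 'fovy', 'cx', 'cy', 'origin', 'rotation']
{'t': 0.1, 'joint_pos': array([-1.41808293e+00,  8.78406921e-02,  1.37210064e+00, -2.76156634e-05,
        1.68360853e+00, -1.03101002e-01]), 'qvel': array([ 5.67615511e-05, -1.33104354e-03, -2.79703492e-03,  4.19233311e-04,
       -1.28016595e-03, -1.02828199e-03]), 'joint_torque': array([ 2.46904041e-03, -3.41252053e+01, -3.03299689e+01,  7.20861135e-02,
        3.04131838e-02, -9.79441893e-05]), 'position': array([ 0.13907718, -0.53160629,  0.20444457]), 'tool_rot': array([ 9.91830742e-01,  1.27557129e-01, -3.79902276e-05, -9.77959321e-04]), 'wrist_force': array([-0.02924837,  0.38909797, -0.51724856]), 'torque': array([ 0.05796447, -0.03115434,  0.01281791]), 'gripper_force': 0.0, 'finger_gap': 0.09374040371317707}
```

View pics/top0.png

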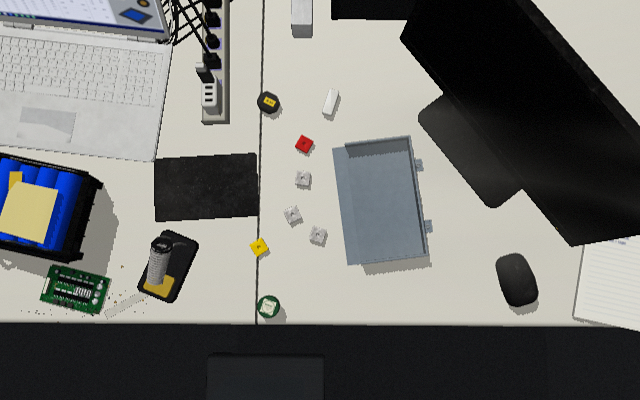

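View pics/scene0.png

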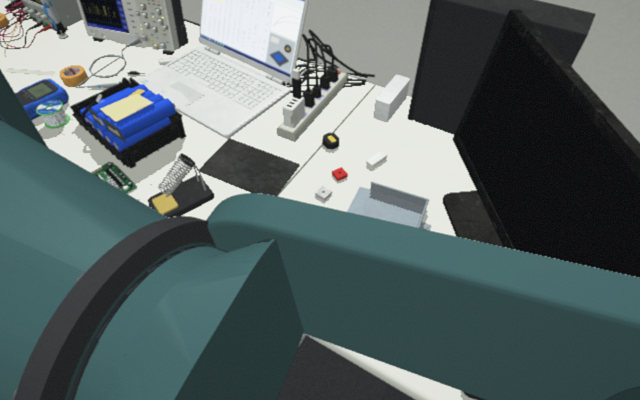

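The top view shows three grey squares at about (303,178), (293,215) and (318,235). The lookalikes are the red square (304,144) and the yellow one (260,246), and the others to avoid are the white adapter (331,101), puck (269,102) and tub (268,307). The tray spans columns 333–430 with its open side at left, and the monitor overhangs the far right. The scene view is mostly blocked by the arm.

```bash
python3 - <<'E'
from h import *
d=save("top","pics/t1.png"); im=d["color"]
x0,y0,x1,y1=235,80,445,330
c=cv2.resize(im[y0:y1,x0:x1],None,fx=2.4,fy=2.4,interpolation=cv2.INTER_CUBIC); cv2.imwrite("pics/c1.png",c[:,:,::-1])
print(im[215,280],im[215,293],im[182,306],im[212,290],im[238,316],im[200,385],im[200,345])
hsv=cv2.cvtColor(im,cv2.COLOR_RGB2HSV)
desk=im[215,280].astype(int)
m=(np.abs(im.astype(int)-desk).max(2)>14).astype(np.uint8)
n,l,s,ce=cv2.connectedComponentsWithStats(m[y0:y1,x0:x1])
for i in range(1,n):
    if s[i,4]>60:
        ys,xs=np.where(l==i); r=cv2.minAreaRect(np.c_[xs+x0,ys+y0].astype(np.float32))
        print(i,s[i],np.round(r[0],1),np.round(r[1],1),round(r[2],1),ray(d,*r[0],0.01).round(4))
E
```

```text
[210 207 197] [197 193 190] [180 177 174] [198 197 191] [164 158 156] [114 126 135] [116 129 137]Traceback (most recent call last):
  File "<stdin>", line 13, in <module>
  File "h.py", line 7, in ray
    r=np.array(d["rotation"])@np.array([(u-d["cx"])/f,(v-d["cy"])/f,1]); o=np.array(d["origin"])
      ~~~~~~~~~~~~~~~~~~~~~~~^~~~~~~~~~~~~~~~~~~~~~~~~~~~~~~~~~~~~~~~~~
ValueError: matmul: Input operand 1 has a mismatch in its core dimension 0, with gufunc signature (n?,k),(k,m?)->(n?,m?) (size 3 is different from 4)
```

View pics/c1.png

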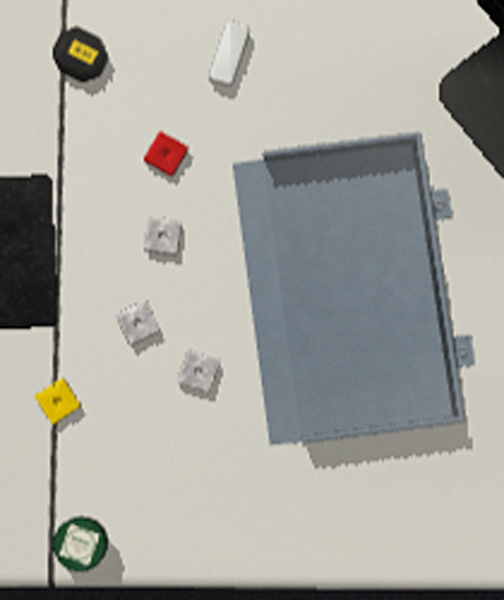

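The crop confirms the choice. The three grey magnets are at crop (163,236), (139,323) and (200,371), red is at (166,153), yellow at (58,400), and the tray mouth edge runs from (234,163) to (271,443). The rotation is a quaternion, so I'll fix the helper.

```bash
sed -i 's/np.array(d\["rotation"\])@/R.from_quat(d["rotation"]).as_matrix()@/; 1a from scipy.spatial.transform import Rotation as R' h.py
cat >> h.py <<'E'
def px(d,u,v,z): return ray(d,u/2.4+235-.3,v/2.4+80-.3,z)
def tray(d):
    A=px(d,234,163,0);B=px(d,271,443,0)   # mouth corners, left(+y) and right
    return A,B
E
python3 - <<'E'
from h import *
d=robot.get_image("top"); P=lambda n,u,v,z:print(n,px(d,u,v,z)[:2].round(4))
A,B=tray(d); print("mouth",A.round(4),B.round(4),np.linalg.norm(A-B),(A+B)[:2]/2, "yaw of tray x",np.degrees(np.arctan2(*(A-B)[[1,0]]))-90)
P("backL",418,136,.0275);P("backR",462,420,.0275)
for n,u,v,z in[("m0",163,236,.01),("m1",139,323,.01),("m2",200,371,.01),("red",166,153,.01),("yel",58,400,.01),("puck",80,52,.017),("adapter",230,52,.012),("tub",80,544,.029)]:P(n,u,v,z)
s=robot.state(); print(s["position"],R.from_quat(s["tool_rot"]).as_matrix().round(3).tolist())
for n in("m1",):P("edge",120,308,.01);P("edge",150,303,.01);P("e",160,337,.01);P("e",130,347,.01)
E
```

```text
mouth [ 0.6729 -0.1844  0.    ] [ 0.4465 -0.2149  0.    ] 0.2284220099470148 [ 0.55969015 -0.19965037] yaw of tray x -82.34621375929532
backL [ 0.6897 -0.33  ]
backR [ 0.4651 -0.361 ]
m0 [ 0.6103 -0.1276]
m1 [ 0.5402 -0.1094]
m2 [ 0.5025 -0.1581]
red [ 0.6783 -0.1292]
yel [ 0.4788 -0.0466]
puck [ 0.7595 -0.0589]
adapter [ 0.7624 -0.1804]
tub [ 0.3691 -0.068 ]
[ 0.13909083 -0.5317696   0.2047086 ] [[0.967, 0.253, -0.0], [0.253, -0.967, 0.001], [0.0, -0.001, -1.0]]
edge [ 0.552  -0.0942]
edge [ 0.5562 -0.1179]
e [ 0.5292 -0.1262]
e [ 0.5211 -0.1026]
```

```bash
cat >> h.py <<'E'
M=np.array([.5597,-.1997]);a=np.radians(-82.35);ex=np.array([np.cos(a),np.sin(a)]);ey=np.array([-ex[1],ex[0]])
def tr(p): q=np.asarray(p)[:2]-M; return np.array([q@ex,q@ey])      # world -> mouth frame
def go(x,y,z):                                                     # shift in tool axes to mouth-frame x,y, height z
    s=robot.state();r=R.from_quat(s["tool_rot"]).as_matrix();w=M+x*ex+y*ey
    turn=-((97.65-np.degrees(np.arctan2(r[1,0],r[0,0]))+180)%360-180)
    print("now",tr(s["position"]).round(4),s["position"].round(4),"shift mm",(1e3*r.T@(np.r_[w,z]-s["position"])).round(1),"turn",turn.round(2),"F",s["wrist_force"].round(1),"t",s["t"])
E
python3 - <<'E'
from h import *
d=robot.get_image("top")
for n,u,v in[("m0",163,236),("m1",139,323),("m2",200,371)]:print(n,tr(px(d,u,v,.01)).round(4))
go(-.1,-.051,.2)
E
```

```text
m0 [-0.0647  0.0598]
m1 [-0.0921 -0.0073]
m2 [-0.0488 -0.0512]
now [ 0.2732 -0.4611] [ 0.1391 -0.5319  0.2049] shift mm [ 452.5 -320.4    5.3] turn -82.99 F [ 1.2 -1.2  0.1] t 0.25
```

Emit:
move_arm:
  rows: [-1,45,0,0,0]

```text
t: 0.35
position: [0.1836, -0.521, 0.205]
tool_rot: [0.992, 0.123, -0.001, 0.0]
wrist_force: [1.1, 0.0, 0.4]
finger_gap: 0.0891
gripper_force: 0.0
```

I wrote 45 there when the unit is metres. The per-row cap limited it to 50 mm along a free direction, so no harm done. From here on, metres.

Emit:
move_arm:
  rows: [-1,0.037,-0.029,0,-8,-1,0.074,-0.058,0,-16,-1,0.111,-0.087,0,-24,-1,0.148,-0.116,0,-32,-1,0.185,-0.145,0,-40,-1,0.222,-0.174,0,-48,-1,0.259,-0.203,0,-56,-1,0.296,-0.232,0,-64]

```text
t: 1.15
position: [0.416, -0.2184, 0.2056]
tool_rot: [0.772, 0.636, 0.0, 0.0]
wrist_force: [-0.4, -1.0, -0.9]
finger_gap: 0.0257
gripper_force: 0.0
```

```bash
python3 -c "
from h import *
go(-.1,-.051,.1)"
```

```text
now [-0.0006 -0.1449] [ 0.416  -0.2184  0.2056] shift mm [124.3  57.1 105.6] turn -18.67 F [-0.4 -1.  -0.9] t 1.15
```

Emit:
move_arm:
  rows: [-1,0.03,0.014,0.02,-6,-1,0.06,0.028,0.04,-12,-1,0.09,0.042,0.06,-16,-1,0.115,0.05,0.09,-16,-1,0.115,0.05,0.09,-16,-1,0.115,0.05,0.09,-16]

```text
t: 1.75
position: [0.4863, -0.117, 0.115]
tool_rot: [0.677, 0.736, -0.001, -0.001]
wrist_force: [0.6, -0.4, 0.3]
finger_gap: 0.0003
gripper_force: 0.0
```

```bash
python3 -c "
from h import *
go(-.097,-.051,.006)
save('top','pics/t2.png')"
```

```text
now [-0.0917 -0.0617] [ 0.4863 -0.117   0.115 ] shift mm [  5.8  10.6 108.9] turn -2.92 F [ 0.6 -0.4  0.3] t 1.75
```

View pics/t2.png

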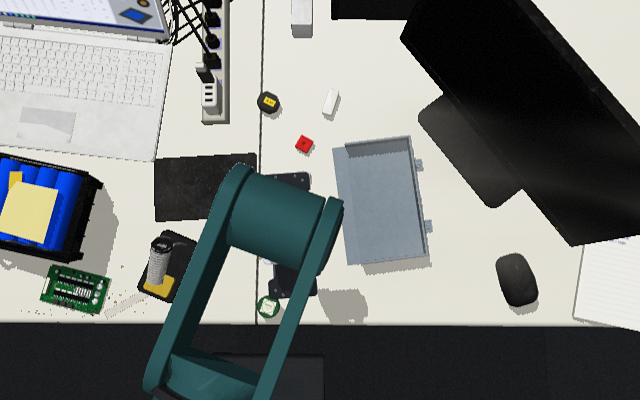

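The arm now hides the magnets from the top camera, but the red square and the tray are undisturbed and the fingers sit above the free gap behind the lowest magnet. Next I align, then descend.

Emit:
move_arm:
  rows: [-1,0.006,0.0105,0.03,-2.9,-1,0.006,0.0105,0.06,-2.9,-1,0.006,0.0105,0.085,-2.9,-1,0.006,0.0105,0.1,-2.9,-1,0.006,0.0105,0.108,-2.9,-1,0.006,0.0105,0.108,-2.9]

```text
t: 2.4
position: [0.4967, -0.1114, 0.0078]
tool_rot: [0.66, 0.752, -0.0, 0.0]
wrist_force: [0.0, 0.5, 0.5]
finger_gap: 0.0004
gripper_force: 0.0
```

```bash
python3 -c "
from h import *
go(.045,-.051,.006)"
```

```text
now [-0.0958 -0.0507] [ 0.4967 -0.1114  0.0078] shift mm [-1.408e+02  1.000e-01  1.900e+00] turn -0.18 F [0.  0.5 0.5] t 2.4
```

Emit:
move_arm:
  rows: [-1,-0.01,0,0.0015,0,-1,-0.02,0,0.0015,0,-1,-0.03,0,0.0015,0,-1,-0.04,0,0.0015,0,-1,-0.05,0,0.0015,0,-1,-0.06,0,0.0015,0,-1,-0.07,0,0.0015,0,-1,-0.08,0,0.0015,0]

```text
t: 3.2
position: [0.5074, -0.1905, 0.0059]
tool_rot: [0.659, 0.752, -0.0, -0.0]
wrist_force: [0.1, 1.0, 0.4]
finger_gap: 0.0003
gripper_force: 0.3
```

Emit:
move_arm:
  rows: [-1,-0.01,0,0,0,-1,-0.02,0,0,0,-1,-0.03,0,0,0,-1,-0.04,0,0,0,-1,-0.048,0,0,0,-1,-0.054,0,0,0,-1,-0.058,0,0,0,-1,-0.058,0,0,0]

```text
t: 4.0
position: [0.515, -0.2477, 0.006]
tool_rot: [0.659, 0.752, -0.0, 0.0]
wrist_force: [-0.4, -0.6, -0.6]
finger_gap: 0.0004
gripper_force: 0.0
```

```bash
python3 -c "
from h import *
go(-.15,-.0073,.006)
save('top','pics/t3.png'); d=save('scene','pics/s3.png')"
```

```text
now [ 0.0416 -0.0507] [ 0.515  -0.2477  0.006 ] shift mm [ 1.917e+02  4.300e+01 -1.000e-01] turn -0.12 F [-0.4 -0.6 -0.6] t 4.0
```

View pics/t3.png

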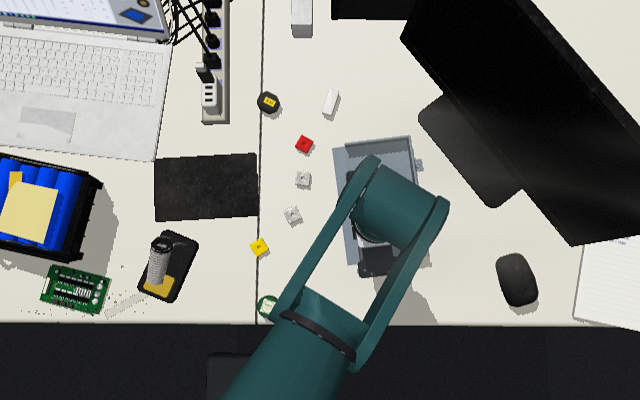

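The lowest magnet has left the desk and gone into the tray under the arm. The other two are still at (303,178) and (293,215). I'll back off, lift, and go behind the second one.

Emit:
move_arm:
  rows: [-1,0.01,0,-0.015,0,-1,0.025,0.005,-0.05,0,-1,0.06,0.02,-0.06,0,-1,0.1,0.035,-0.06,0,-1,0.14,0.0434,-0.06,0,-1,0.175,0.0434,-0.055,0,-1,0.187,0.0434,-0.04,0,-1,0.187,0.0434,-0.04,0]

```text
t: 4.9
position: [0.5317, -0.0531, 0.0453]
tool_rot: [0.657, 0.753, -0.001, -0.001]
wrist_force: [0.8, 0.2, 0.1]
finger_gap: 0.0004
gripper_force: 0.0
```

```bash
python3 -c "
from h import *
go(-.145,-.0073,.006)"
```

```text
now [-0.149  -0.0083] [ 0.5317 -0.0531  0.0453] shift mm [-4.1  1.1 39.3] turn 0.14 F [0.8 0.2 0.1] t 4.9
```

Emit:
move_arm:
  rows: [-1,-0.002,0.001,0.02,0,-1,-0.002,0.001,0.035,0,-1,-0.002,0.001,0.0395,0,-1,-0.002,0.001,0.0395,0]

```text
t: 5.3
position: [0.5344, -0.0584, 0.0066]
tool_rot: [0.659, 0.752, -0.0, -0.0]
wrist_force: [0.1, 0.4, 0.3]
finger_gap: 0.0004
gripper_force: 0.0
```

Emit:
move_arm:
  rows: [-1,-0.01,0,0,0,-1,-0.02,0,0,0,-1,-0.03,0,0,0,-1,-0.04,0,0,0,-1,-0.05,0,0,0,-1,-0.06,0,0,0,-1,-0.07,0,0,0,-1,-0.08,0,0,0]

```text
t: 6.1
position: [0.5454, -0.1381, 0.0065]
tool_rot: [0.659, 0.752, 0.0, 0.0]
wrist_force: [-0.7, 0.4, 1.5]
finger_gap: 0.0006
gripper_force: 0.4
```

```bash
python3 -c "
from h import *
go(.042,-.0073,.006)"
```

```text
now [-0.0629 -0.006 ] [ 0.5454 -0.1381  0.0065] shift mm [-104.9   -1.1    0.5] turn -0.1 F [-0.7  0.4  1.5] t 6.1
```

Emit:
move_arm:
  rows: [-1,-0.01,0,0,0,-1,-0.02,0,0,0,-1,-0.03,0,0,0,-1,-0.04,0,0,0,-1,-0.05,0,0,0,-1,-0.06,0,0,0,-1,-0.07,0,0,0,-1,-0.08,0,0,0]

```text
t: 6.9
position: [0.5558, -0.2174, 0.0064]
tool_rot: [0.659, 0.752, -0.0, 0.0]
wrist_force: [0.3, 0.6, -0.5]
finger_gap: 0.0006
gripper_force: 0.0
```

Emit:
move_arm:
  rows: [-1,-0.01,0,0,0,-1,-0.018,0,0,0,-1,-0.022,0,0,0,-1,-0.024,0,0,0,-1,-0.024,0,0,0]

```text
t: 7.4
position: [0.5588, -0.2404, 0.0064]
tool_rot: [0.659, 0.752, -0.0, -0.0]
wrist_force: [-0.0, 0.1, 0.0]
finger_gap: 0.0002
gripper_force: 0.0
```

```bash
python3 -c "
from h import *
go(-.12,.0598,.006)"
```

```text
now [ 0.0403 -0.0063] [ 0.5588 -0.2404  0.0064] shift mm [160.4  65.8   0.4] turn -0.1 F [-0.   0.1  0. ] t 7.4
```

Emit:
move_arm:
  rows: [-1,0.01,0,-0.015,0,-1,0.025,0.005,-0.05,0,-1,0.055,0.025,-0.06,0,-1,0.09,0.045,-0.06,0,-1,0.12,0.065,-0.06,0,-1,0.15,0.066,-0.055,0,-1,0.16,0.066,-0.04,0,-1,0.16,0.066,-0.04,0]

```text
t: 8.2
position: [0.6011, -0.071, 0.0443]
tool_rot: [0.658, 0.753, -0.001, -0.002]
wrist_force: [0.1, 0.1, -0.9]
finger_gap: 0.0005
gripper_force: 0.0
```

```bash
python3 -c "
from h import *
go(-.12,.0598,.006)
save('top','pics/t4.png')"
```

```text
now [-0.122   0.0581] [ 0.6011 -0.071   0.0443] shift mm [-2.1  1.8 38.3] turn 0.08 F [ 0.1  0.1 -0.9] t 8.2
```

View pics/t4.png

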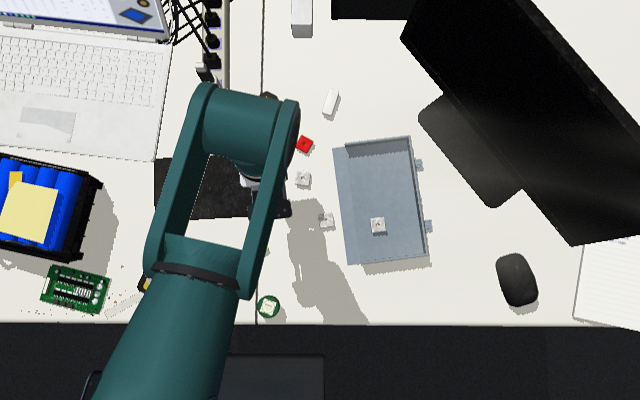

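One magnet is in the tray at (378,225). The second slid off sideways and lies at (327,221), before the mouth. The third is untouched at (303,178). A close crop will give me orientations.

```bash
python3 -c "
from h import *
im=cv2.imread('pics/t4.png')[165:237,290:346]
cv2.imwrite('pics/c4.png',cv2.resize(im,None,fx=8,fy=8,interpolation=cv2.INTER_CUBIC))"
```

```text
(no output)
```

View pics/c4.png

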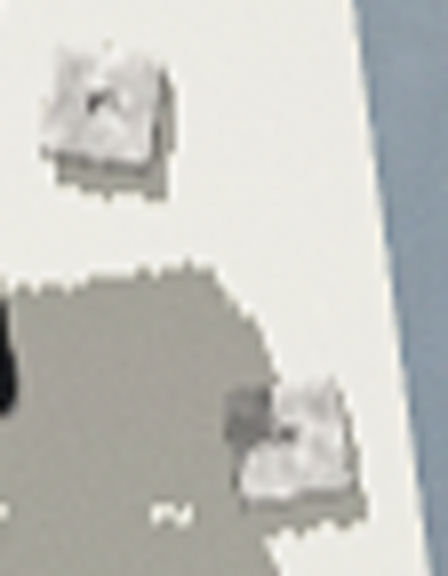

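In the crop, magnet_0 is centred at (103,105) with its left face leaning about 16° from the mouth edge. Magnet_1 is centred at (291,438) and nearly parallel to the mouth. I'll push magnet_0 along its own face normal.

```bash
cat >> h.py <<'E'
def gow(w,z,yaw):
    s=robot.state();r=R.from_quat(s["tool_rot"]).as_matrix()
    turn=-((yaw-np.degrees(np.arctan2(r[1,0],r[0,0]))+180)%360-180)
    print("now",tr(s["position"]).round(4),s["position"].round(4),"shift mm",(1e3*r.T@(np.r_[w[:2],z]-s["position"])).round(1),"turn",turn.round(2))
E
python3 -c "
from h import *
d=robot.get_image('top')
c=ray(d,302.5,177.7,.01)
print([tr(ray(d,*p,.01)).round(4) for p in((302.5,177.7),(326,219.3),(377.5,225.3))])
for u,v in((297.1,170.2),(295.3,183.3)): print(ray(d,u,v,.01))
yaw=81.65;p=np.radians(yaw); dr=-np.array([np.cos(p),np.sin(p)])
gow(c[:2]-.042*dr,.006,yaw)"
```

```text
[array([-0.0648,  0.0604]), array([-0.0302, -0.0248]), array([ 0.0655, -0.0484])]
[ 0.62551154 -0.11682311  0.01      ]
[ 0.5999548  -0.11371354  0.01      ]
now [-0.1193  0.0591] [ 0.6024 -0.0736  0.0458] shift mm [-14.1  13.   39.8] turn 15.91
```

Emit:
move_arm:
  rows: [-1,-0.004,0.007,0,7.5,-1,-0.008,0.013,0,15,-1,-0.01,0.013,0.01,15,-1,-0.012,0.013,0.025,15,-1,-0.012,0.013,0.036,15,-1,-0.012,0.013,0.039,15,-1,-0.012,0.013,0.039,15]

```text
t: 9.0
position: [0.6165, -0.0831, 0.0058]
tool_rot: [0.751, 0.66, -0.001, -0.001]
wrist_force: [0.1, 0.8, -0.1]
finger_gap: 0.0004
gripper_force: 0.0
```

```bash
python3 -c "
from h import *
w=np.array([.5597,-.1997])-.0648*ex+.0604*ey
gow(w,.006,82.6)"
```

```text
now [-0.108   0.0718] [ 0.6165 -0.0831  0.0058] shift mm [-44.7   0.2  -0.2] turn -0.01
```

Emit:
move_arm:
  rows: [-1,-0.01,0,0,0,-1,-0.02,0,0,0,-1,-0.03,0,0,0,-1,-0.04,0,0,0,-1,-0.05,0,0,0,-1,-0.06,0,0,0,-1,-0.07,0,0,0,-1,-0.08,0,0,0]

```text
t: 9.8
position: [0.6072, -0.1635, 0.0075]
tool_rot: [0.752, 0.66, -0.0, 0.0]
wrist_force: [-0.6, 1.1, 1.0]
finger_gap: 0.0003
gripper_force: 0.3
```

Emit:
move_arm:
  rows: [-1,-0.01,0,0,0,-1,-0.02,0,0,0,-1,-0.03,0,0,0,-1,-0.04,0,0,0,-1,-0.05,0,0,0,-1,-0.06,0,0,0,-1,-0.068,0,0,0,-1,-0.072,0,0,0]

```text
t: 10.6
position: [0.5978, -0.235, 0.0075]
tool_rot: [0.752, 0.659, -0.0, 0.0]
wrist_force: [0.4, 0.4, 1.2]
finger_gap: 0.0006
gripper_force: 0.3
```

```bash
python3 -c "
from h import *
gow(M-.08*ex-.0248*ey,.045,97.65)"
```

```text
now [0.04   0.0331] [ 0.5978 -0.235   0.0075] shift mm [100.8 -87.2 -37.6] turn -15.13
```

Emit:
move_arm:
  rows: [-1,0.01,0,-0.015,0,-1,0.025,-0.01,-0.05,0,-1,0.05,-0.03,-0.06,-5,-1,0.075,-0.055,-0.06,-10,-1,0.1,-0.087,-0.055,-15,-1,0.101,-0.087,-0.037,-15.1,-1,0.101,-0.087,-0.037,-15.1]

```text
t: 11.3
position: [0.523, -0.1203, 0.0436]
tool_rot: [0.657, 0.753, -0.001, -0.001]
wrist_force: [-0.5, -1.3, 0.3]
finger_gap: 0.0004
gripper_force: 0.0
```

```bash
python3 -c "
from h import *
gow(M-.08*ex-.0248*ey,.006,97.65)
d=save('top','pics/t5.png')
for u,v in ((326,219.3),):
  f=200/np.tan(np.radians(d['fovy'])/2)
save('scene','pics/s5.png')"
```

```text
now [-0.0836 -0.0258] [ 0.523  -0.1203  0.0436] shift mm [-3.6  1.1 37.6] turn 0.13
```

View pics/t5.png

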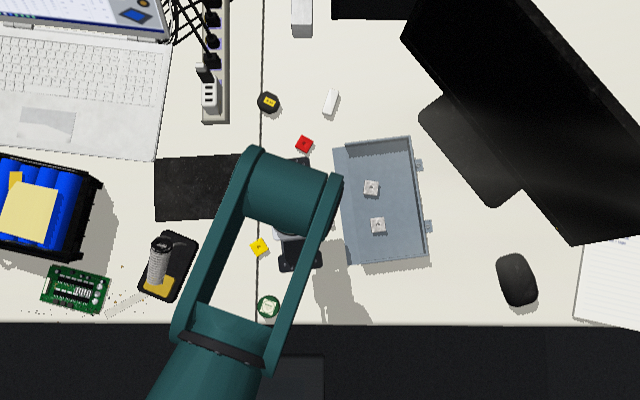

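Two magnets are inside at (371,187) and (378,225). The remaining one would run into the lower of those on a straight path, so I'll first nudge it sideways about 13 mm toward the gap.

Emit:
move_arm:
  rows: [-1,-0.02,-0.036,0,0,-1,-0.053,-0.036,0,0,-1,-0.053,-0.036,0,0,-1,-0.053,-0.036,0.02,0,-1,-0.053,-0.036,0.035,0,-1,-0.053,-0.036,0.037,0,-1,-0.053,-0.036,0.037,0]

```text
t: 12.1
position: [0.4969, -0.1799, 0.0079]
tool_rot: [0.658, 0.753, 0.0, 0.0]
wrist_force: [-0.1, 0.3, -0.7]
finger_gap: 0.0003
gripper_force: 0.0
```

```bash
python3 -c "
from h import *
gow(M-.0302*ex-.038*ey,.006,97.65)"
```

```text
now [-0.028  -0.0596] [ 0.4969 -0.1799  0.0079] shift mm [ 2.2 21.6  1.9] turn -0.0
```

Emit:
move_arm:
  rows: [-1,0.002,0.004,0.0015,0,-1,0.002,0.008,0.0015,0,-1,0.002,0.012,0.0015,0,-1,0.002,0.016,0.0015,0,-1,0.002,0.0195,0.0015,0,-1,0.002,0.0215,0.0015,0,-1,0.002,0.0215,0.0015,0]

```text
t: 12.8
position: [0.5177, -0.1752, 0.0064]
tool_rot: [0.658, 0.753, 0.0, 0.0]
wrist_force: [-1.0, 0.4, 3.1]
finger_gap: 0.0004
gripper_force: 1.4
```

Emit:
move_arm:
  rows: [-1,0,-0.005,-0.01,0,-1,0.02,-0.01,-0.05,0,-1,0.05,-0.02,-0.06,0,-1,0.09,-0.03,-0.06,0,-1,0.13,-0.03,-0.06,0,-1,0.16,-0.03,-0.06,0,-1,0.17,-0.03,-0.06,0,-1,0.17,-0.03,-0.06,0]

```text
t: 13.6
position: [0.4647, -0.0098, 0.0664]
tool_rot: [0.657, 0.754, 0.0, 0.0]
wrist_force: [0.0, -0.2, 0.1]
finger_gap: 0.0003
gripper_force: 0.0
```

```bash
python3 -c "
from h import *
d=save('top','pics/t6.png'); im=d['color'][165:245,295:395]
cv2.imwrite('pics/c6.png',cv2.resize(im,None,fx=7,fy=7,interpolation=cv2.INTER_CUBIC)[:,:,::-1])
go(-.08,-.012,.006)"
```

```text
now [-0.1999 -0.0687] [ 0.465  -0.0108  0.0663] shift mm [-119.9   56.5   60.4] turn 0.07 F [-0.5 -0.  -0.1] t 13.65
```

View pics/c6.png

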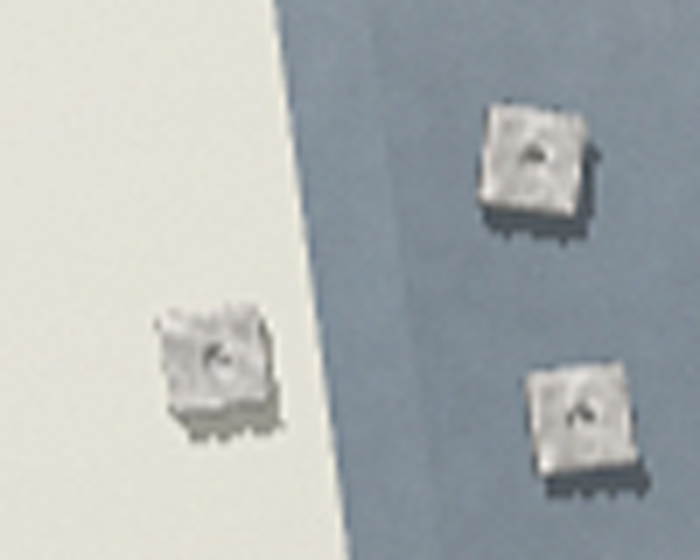

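Magnet_1 now lies at crop (217,358), parallel to the mouth. The two placed magnets at (533,160) and (582,418) are well past the lip line near x≈400–430. I'll push magnet_1 in along a slightly slanted path into the gap.

```bash
python3 -c "
from h import *
d=robot.get_image('top')
for u,v,z in((217,358,.01),(533,160,.012),(582,418,.012)): print(tr(ray(d,295+u/7-.43,165+v/7-.43,z)).round(4))
c=tr(ray(d,295+217/7-.43,165+358/7-.43,.01)); go(c[0]-.045,c[1],.045)"
```

```text
[-0.0302 -0.0179]
[0.0625 0.0251]
[ 0.0659 -0.0467]
now [-0.1993 -0.0686] [ 0.4651 -0.0114  0.0662] shift mm [-124.1   50.8   21.4] turn -0.0 F [ 0.2  0.1 -0.2] t 13.7
```

Emit:
move_arm:
  rows: [-1,-0.03,0.03,0,0,-1,-0.07,0.05,0,0,-1,-0.11,0.051,0.005,0,-1,-0.124,0.051,0.02,0,-1,-0.124,0.051,0.04,0,-1,-0.124,0.051,0.057,0,-1,-0.124,0.051,0.06,0,-1,-0.124,0.051,0.06,0]

```text
t: 14.5
position: [0.5308, -0.1267, 0.0048]
tool_rot: [0.659, 0.752, -0.0, -0.001]
wrist_force: [0.1, 1.3, 0.0]
finger_gap: 0.0004
gripper_force: 0.0
```

```bash
python3 -c "
from h import *
go(.034,-.011,.006)"
```

```text
now [-0.0762 -0.0189] [ 0.5308 -0.1267  0.0048] shift mm [-110.2    8.    -1.4] turn -0.05 F [0.1 1.3 0. ] t 14.5
```

Emit:
move_arm:
  rows: [-1,-0.01,0.001,-0.0015,0,-1,-0.02,0.001,-0.0015,0,-1,-0.03,0.0015,-0.0015,0,-1,-0.04,0.0025,-0.0015,0,-1,-0.048,0.003,-0.0015,0,-1,-0.056,0.0035,-0.0015,0,-1,-0.064,0.004,-0.0015,0,-1,-0.072,0.005,-0.0015,0]

```text
t: 15.3
position: [0.5466, -0.1978, 0.0074]
tool_rot: [0.658, 0.753, 0.0, -0.0]
wrist_force: [1.0, 1.9, 1.7]
finger_gap: 0.0006
gripper_force: 0.9
```

Emit:
move_arm:
  rows: [-1,-0.008,0.0005,0,0,-1,-0.016,0.001,0,0,-1,-0.024,0.0015,0,0,-1,-0.032,0.002,0,0,-1,-0.036,0.003,0,0,-1,-0.038,0.003,0,0,-1,-0.038,0.003,0,0]

```text
t: 16.0
position: [0.5549, -0.235, 0.0076]
tool_rot: [0.658, 0.753, -0.0, 0.001]
wrist_force: [1.2, 1.0, 3.9]
finger_gap: 0.0006
gripper_force: 1.7
```

Emit:
move_arm:
  rows: [-1,0.01,0,-0.01,0,-1,0.02,0,-0.04,0,-1,0.05,0,-0.06,0,-1,0.1,0,-0.08,0,-1,0.15,0,-0.1,0,-1,0.2,0,-0.1,0,-1,0.22,0,-0.1,0,-1,0.22,0,-0.1,0]

```text
t: 16.8
position: [0.5238, -0.0131, 0.1078]
tool_rot: [0.656, 0.755, -0.0, -0.0]
wrist_force: [-1.0, -1.1, 0.2]
finger_gap: 0.0005
gripper_force: 0.0
```

```bash
python3 -c "
from h import *
d=save('top','pics/t7.png'); im=d['color'][80:330,235:445]
cv2.imwrite('pics/c7.png',cv2.resize(im,None,fx=2.4,fy=2.4,interpolation=cv2.INTER_CUBIC)[:,:,::-1])
go(0,0,.1)"
```

```text
now [-0.1876 -0.0106] [ 0.5243 -0.0151  0.1075] shift mm [-187.7    9.9    7.7] turn 0.22 F [ 0.3 -0.8  0.7] t 16.85
```

View pics/c7.png

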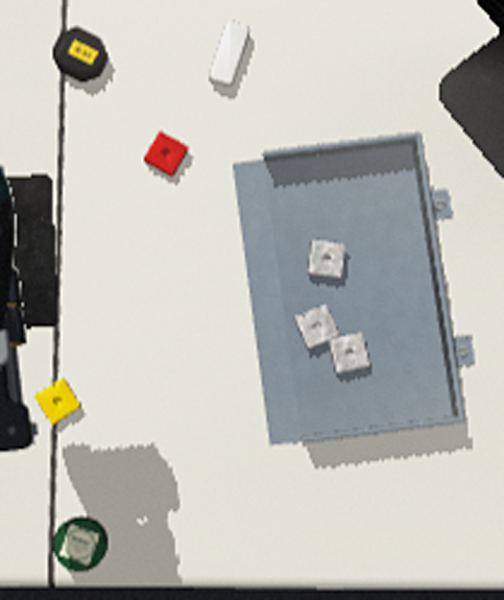

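All three magnets are in the tray at crop (327,259), (317,327) and (350,353). The red, yellow, tub, puck and adapter are where they were. Magnet_1's left corner is the closest to the lip, so I'll check it numerically.

```bash
python3 -c "
from h import *
d=robot.get_image('top')
for n,u,v,z in(('m1',317,327,.012),('m1 corner',295,317,.012),('m1 low corner',308,350,.012),('m1 top',325,304,.012),('m1 right',338,334,.012),('lip',273,190,.002),('lip',300,440,.002)): print(n,px(d,u,v,z)[:2].round(4),tr(px(d,u,v,z)).round(4))
im=d['color'][195:240,350:395]; cv2.imwrite('pics/c8.png',cv2.resize(im,None,fx=12,fy=12,interpolation=cv2.INTER_CUBIC)[:,:,::-1])"
```

```text
m1 [ 0.5379 -0.2505] [ 0.0475 -0.0283]
m1 corner [ 0.5458 -0.2331] [ 0.0313 -0.0183]
m1 low corner [ 0.5196 -0.2434] [ 0.0379 -0.0455]
m1 top [ 0.5563 -0.257 ] [ 0.0563 -0.011 ]
m1 right [ 0.5325 -0.2672] [ 0.0632 -0.0359]
lip [ 0.6503 -0.2162] [0.0284 0.0876]
lip [ 0.449  -0.2377] [ 0.0229 -0.1148]
```

View pics/c8.png

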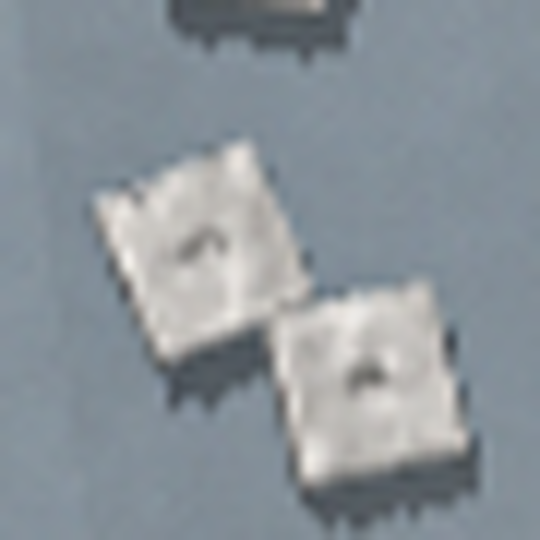

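Seen close up, magnet_1's nearest corner (95,200) is about 6 mm past the lip line (near x≈53). Both magnets show equal side lengths, so they lie flat side by side. The arm is clear of everything, so I'm handing it in.

```bash
python3 -c "
from rig import robot
print(robot.finish_job())"
```

```text
the job is handed in; nothing more can be done
None
```

All three magnets were swept into the tray and, in the last top-camera picture, lie flat past the lip (the nearest corner by about 6 mm); the tub, puck and adapter look unmoved, and I handed the job in at about 17 s of the 64 s allowed.

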